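# Park the fraction collector's delivery arm and hold it for the rack change

### The job

A colleague is about to lift the tube rack off the fraction collector: first flip the blue lift lever on the end of the delivery arm fully up, so that its feeler clears the tubes. Then swing the arm forward against its spring, off the rack, as far as it goes to its stop, and finish while still holding it there with the fingers, the lever still up. Leave the tubes standing in the rack and the other things on the bench where they are.

Things in the scene. Friction and masses are not known exactly. Their poses are not given: they have to be found in the camera images.
- collector: Fraction collector, a fixed white instrument near the middle of the bench, turned up to 0.4 rad either way. Origin on the bench under it; its own x points to its rear, y to its left as its user in front of it (at -x) sees it, z up. Base x -115 to 135 mm, y -135 to 205 mm, 66 mm high. On its left a tower 95 x 108 mm, 180 mm high, round the arm pivot, which is at x -40, y 145 mm.
- rack_centre (a point): Top of the black carry knob in the middle of the round tube rack, 168 mm above the bench, at x 11, y -12 mm of the collector. The rack has radius 100 mm and two rings (radius 66 and 88 mm) of upright clear tubes, tops 153 mm above the bench.
- swing_pivot (a point): Point on the vertical pivot axis of the delivery arm, on the tower, 205 mm above the bench (mid-height of the arm's bar). A coil spring sits below the arm. Two thin stop posts with rubber sleeves stand on the tower 36 to 40 mm from the axis, to 212 mm above the bench.
- bar_grip (a point): Point on the arm's dark steel bar, 95 mm from the pivot axis, 205 mm above the bench. The bar is 16 mm wide and 16 mm high, free on both sides and above from 45 to 130 mm from the axis. At rest the arm points from the pivot along the collector's -y (over the rack). At the bar's end the grey head: 30 mm wide, 133 to 167 mm from the axis, top 214 mm above the bench.
- lever_pivot (a point): Pivot of the blue lift lever on the outer end of the head, 163 mm from the arm's pivot axis, 212 mm above the bench; the lever's axis is horizontal and square to the arm.
- lever_tip (a point): Centre of the lift lever's blue ball knob, 15 mm across, turning freely on its cross pin, 36 mm from lever_pivot. Down (joint 0) it points outward past the head, in line with the arm, 0.75 rad above level: knob 26 mm out, 236 mm above the bench. It swings up in an arc about lever_pivot to just past upright, knob 248 mm above the bench. Push the knob up and inward along that arc, or pinch it.
- feeler_tip (a point): Lower end of the tube feeler, a 4.4 mm steel rod with a 6 mm orange shoe, hanging from the head 150 mm from the arm's axis; 138 mm above the bench with the lever down, 15 mm below the tube tops and inside the inner ring, so that the arm would run into tubes if swung with the feeler down. The lever lifts it 25 mm per rad.
- delivery_arm (a joint): Angle of the delivery arm, rad: 0 = at its inner stop over the rack, where it starts; grows as the arm's end swings forward (to the collector's -x, clockwise from above); 1.0 = outer stop, the head past the base's front edge. The spring always pulls it back: 0.18 N m at 0, 0.5 N m at 1.0 (5 N at bar_grip); let go, the arm flies back.
- lift_lever (a joint): Angle of the lift lever, rad: 0 = down (leaning outward, 0.75 rad above level), 0.95 = fully up (0.13 rad past upright, at its stop). Starts between 0 and 0.15. Takes about 0.6 N at the knob and stays where it is left.
- tube1: One of four tubes standing loose in the rack in the feeler's way (ring radius 66 mm); 12 mm diameter, 75 mm tall, 10 g, glass; its origin is the centre of its foot, 78 mm above the bench, z along the tube. The other tubes look the same but are fast in the rack.
- tube2: One of four tubes standing loose in the rack in the feeler's way (ring radius 66 mm); 12 mm diameter, 75 mm tall, 10 g, glass; its origin is the centre of its foot, 78 mm above the bench, z along the tube. The other tubes look the same but are fast in the rack.
- tube3: One of four tubes standing loose in the rack in the feeler's way (ring radius 88 mm); 12 mm diameter, 75 mm tall, 10 g, glass; its origin is the centre of its foot, 78 mm above the bench, z along the tube. The other tubes look the same but are fast in the rack.
- tube4: One of four tubes standing loose in the rack in the feeler's way (ring radius 88 mm); 12 mm diameter, 75 mm tall, 10 g, glass; its origin is the centre of its foot, 78 mm above the bench, z along the tube. The other tubes look the same but are fast in the rack.
- amber_bottle: Bystander: amber glass bottle with blue cap, 68 mm diameter, 140 mm tall, origin under its middle.
- beaker: Bystander: empty glass beaker, 68 mm diameter, 85 mm tall, origin under its middle.
- sample_jar: Bystander: jar with white cap, 54 mm diameter, 65 mm tall, origin under its middle.
- pipette: Bystander: white hand pipette with blue plunger lying on the bench to the right, 260 mm long along its x, 34 mm wide, 28 mm high, origin under its middle.

How it is judged:
On the way, in this order (a step that is already met when the one before it is completed fails the run):
1. the lift lever is up, the arm still over the rack (value of joint lift_lever above 0.8 rad and value of joint delivery_arm below 0.3 rad), for 0.2 s.
2. the arm is swung forward to its stop with the lever up (value of joint lift_lever above 0.8 rad and value of joint delivery_arm above 0.94 rad), for 0.3 s.
At the end, for the whole second after the job is handed in: Arm held by the fingers (over 1 N) and still, within 0.06 rad of its outer stop (joint above 0.94); lift lever above 0.8 of 0.95 rad; tubes moved under 20 mm, bottle, beaker, jar and pipette under 30 mm; tubes, bottle, beaker and jar within 0.2 rad of upright (all of step 2 and velocity of joint delivery_arm between -0.1 and 0.1 rad/s and contact force between the fingers and collector above 1 N and angle between each of tube1, tube2, tube3, tube4, amber_bottle, beaker, sample_jar's own z axis and vertical below 0.2 rad and distance of each of tube1, tube2, tube3, tube4 from where it was at the start of the episode below 0.02 m and distance of each of amber_bottle, beaker, sample_jar, pipette from where it was at the start of the episode below 0.03 m); the arm keeps its last pose, push and grip.
It fails at once if the arm is swung out while the feeler is still down (value of joint delivery_arm above 0.3 rad and value of joint lift_lever below 0.7 rad).
It fails at once if a tube is knocked over or pulled out of the rack (angle between any of tube1, tube2, tube3, tube4's own z axis and vertical above 0.25 rad or distance of any of tube1, tube2, tube3, tube4 from where it was at the start of the episode above 0.02 m).
It fails at once if a bystander is shoved or knocked over (distance of any of amber_bottle, beaker, sample_jar, pipette from where it was at the start of the episode above 0.03 m or angle between any of amber_bottle, beaker, sample_jar's own z axis and vertical above 0.35 rad).
It also fails if it takes over 48 s, if anything falls off the work surface, if the arm or the gripper's body presses on something with over 40 N, if the wrist force passes 120 N, or if a joint passes its speed limit or range.

### The arm

A 6-joint arm with a two-finger parallel gripper is mounted at the origin on the work surface. World frame = base frame: x ahead of the robot, y to its left, z up, the work surface at z = 0. Lengths are in m, angles in rad, forces in N, time in s.
With the tool pointing down it reaches from about 0.225 to 0.725 m from the base axis. Payload 3.1 kg.
Tool frame: the origin (TCP) lies at the very end of the fingers, on their centre line; the grasp point (between the pads) lies hold_point_z behind it (hold_point_z is the distance from the TCP to the grasp point, in m); z points along the fingers, y is the line along which they close (so a half turn about z gives the same grasp; the last joint's range is limited). The gripper opens to 85 mm and grips with 20 to 120 N. Pads are 22 mm wide; open, the fingers measure 114 mm over their backs; the gripper's body (76 mm by 85 mm) begins 54 mm behind the grasp point. The pads swing forward as they close: fully open they stand 13 mm farther back than shut.
Start: joints at [1.128, 0.048, 0.099, 1.622, 0, 1.443], TCP at [0.163, 0.499, 0.231] pointing down, gripper open.
Joint ranges: [-2.91, 2.91], [-0.99, 1.94], [-1.21, 1.42], [-2.12, 2.29], [-1.49, 1.47], [-3.14, 3.14]. Speed limits (rad/s): [2.79, 2.79, 3.14, 3.14, 3.14, 3.14].

### API

Orientations are given as a unit quaternion [w, x, y, z].
In Python, from bench import read_state, read_camera, sign_off, hold_point_z gives the robot as it stands.
- The arm moves only by the tool move_arm, never from a script. Its argument "motion" is a list of rows, each a list of 3 entries, a list of its own where there are three numbers: the gripper command: -1 is fully open, 1 is shut, values between are in proportion, then the shift along the tool's x, y, z as a fraction of full scale, then the turn, a rotation vector about the tool's x, y, z as a fraction of full scale. A call has exactly 5 rows; each row is the pose to reach, as a shift and turn from the pose commanded when the call began, along the tool's axes at that moment, turning the shorter way round; what a row does not reach only later rows make up. Full scale, the value 1, is 0.25 m for a shift and 360 degrees for a turn. A row lasts 1/8 s, in which the tool goes at most 62.5 mm and 10.7 degrees, less where a joint would pass 70% of its speed; a pose out of reach is approached as far as the arm can. A call with a number of a shift or a turn outside -1 to 1 is refused whole. A call with a gripper value outside its range is refused whole. The fingers move at their own pace and stop on an object; "force" is the grip in N (left out, the last holds). Time passes only in rows, so rows that repeat a pose let the fingers close, or fill a call up. It gives the time, the measured TCP pose, the force, the opening and the grip force at its end, in the units of the state.
- read_state(): the state, without advancing time (a new reading comes with each control period).
- read_camera(name): name is "side" or "top"; returns a dict with "img" (420x560x3 uint8, red, green, blue), "fovy" (degrees; the focal length in pixels is half the picture's height over the tangent of half this angle, whatever the lens; pixels are square), "cx", "cy" (the principal point, pixels), "extrinsics" (4x4, takes a point from camera to world coordinates). Camera axes: x right, y down, z forward; pixel columns grow to the right and rows downward; lengths in m; the calibration is good to about 2 mm. A picture is of the moment at which its call begins. There is no depth.
- sign_off(): hands the job in; it is judged then, once.
The state is a dict: "t": time; "joint_positions": joint angles; "qvel": joint speeds; "tau": joint torques, N m; "eef_pos": TCP position; "tool_rot": TCP orientation; "ft_force": force on the tool from outside, world axes, zero at the start; "ft_torque": the same for the moment, N m; "finger_gap": finger opening in m; "grip_force": force on a finger pad.
Only numpy, scipy, OpenCV 4.12 (cv2) and the standard library are available. Lean on these libraries where they do the work, as an engineer would, in place of code of your own. Each camera call takes 0.05 s, during which the arm holds its last target. There are 200 camera calls.

## Working session

There is one attempt and no reset: what is moved stays moved. The work goes in short steps, Python scripts to look and compute and a tool call to move; the robot and the scene stay as the last step left them, time stands still between calls to the robot, and variables do not carry over. Pictures are saved under pics/ and viewed, at most 10 in all, crops included, and the job is handed in when it is done.

Besides the shell and the picture viewer there is one more tool, called after "Request:" as a command line: name --argument value ..., lists and objects as JSON in quotes. move_arm: Moves the arm, as the interface text tells. Its arguments: {"type":"object","properties":{"motion":{"type":"array"},"force":{"type":"number"}},"required":["motion"]}

```bash
mkdir -p pics
cat > h.py <<'E'
import numpy as np, cv2
from bench import *
def cam(n,f=None):
    c=read_camera(n); 
    if f: cv2.imwrite('pics/'+f,c['img'][:,:,::-1])
    return c
def F(c): return c['img'].shape[0]/2/np.tan(np.radians(c['fovy'])/2)
def ray(c,u,v):
    f=F(c);d=np.array([(u-c['cx'])/f,(v-c['cy'])/f,1]);E=np.array(c['extrinsics'])
    return E[:3,3],E[:3,:3]@d
def onz(c,u,v,z):
    o,d=ray(c,u,v);return o+d*(z-o[2])/d[2]
def proj(c,p):
    E=np.array(c['extrinsics']);q=E[:3,:3].T@(np.array(p)-E[:3,3]);f=F(c)
    return q[0]/q[2]*f+c['cx'],q[1]/q[2]*f+c['cy']
def tri(a,b):
    A=[];B=[]
    (o1,d1),(o2,d2)=a,b
    t=np.linalg.lstsq(np.c_[d1,-d2],o2-o1,rcond=None)[0]
    p,q=o1+d1*t[0],o2+d2*t[1];return (p+q)/2,np.linalg.norm(p-q)
E
python3 - <<'E'
from h import *
for n in('top','side'):
    c=cam(n,n+'0.png');print(n,c['fovy'],c['cx'],c['cy'],np.round(c['extrinsics'],3).tolist())
    h=cv2.cvtColor(c['img'],cv2.COLOR_RGB2HSV)
    m=cv2.inRange(h,(95,120,60),(130,255,255))
    k,_,s,ce=cv2.connectedComponentsWithStats(m)
    for i in range(1,k):
        if s[i,4]>12:print(s[i],ce[i].round(1))
s=read_state();print(s['eef_pos'],s['tool_rot'],hold_point_z,s['t'],s['finger_gap'])
E
```

```text
top 42.10961160804858 277.72322765864203 210.35350048102597 [[0.021, -0.998, 0.062, 0.435], [-1.0, -0.021, 0.0, -0.057], [0.001, -0.062, -0.998, 1.996], [0.0, 0.0, 0.0, 1.0]]
[106  60  14  13 137] [112.3  65.9]
[136  60  14  14 139] [142.1  66.4]
[166  61  13  13 138] [171.8  67.1]
[196  62  13  14 141] [201.7  68. ]
[364  68  16  23  38] [367.2  82.6]
[342  75   1  14  14] [342.   81.5]
[381  89  17   4  19] [389.2  91.1]
[251  97  28   1  28] [264.5  97. ]
[ 400  146   57   34 1769] [428.5 162.6]
[ 36 151   2  10  13] [ 36.8 156.3]
[ 36 162   2   8  14] [ 36.5 165.6]
[319 194   9   9  62] [323.  197.6]
[249 202  11   6  34] [253.7 204.4]
[398 295   5   9  24] [400.3 299.8]
side 48.209527987349375 280.02455106534353 215.28260962090818 [[-0.827, -0.376, 0.417, 0.03], [-0.561, 0.557, -0.612, 0.724], [-0.002, -0.74, -0.672, 1.043], [0.0, 0.0, 0.0, 1.0]]
[212 126  35  21 327] [229.1 137.1]
[ 294  131   53   41 1179] [320.1 150.6]
[201 133  58  40 532] [231.1 155.1]
[156 191  22  25 246] [166.7 203.5]
[294 191  10   9  74] [298.6 194.6]
[ 81 197  16  14 175] [ 88.5 203.4]
[256 213  13  14  45] [262.1 219.5]
[ 50 217  16  16 203] [ 57.8 224.1]
[ 15 239  18  17 232] [ 23.7 246.7]
[0.16230974 0.49866686 0.23020545] [-3.14150093e-04  1.56729529e-01  9.87640935e-01 -1.06753983e-03] 0.0187 0.1 0.08544543240574452
```

View pics/top0.png

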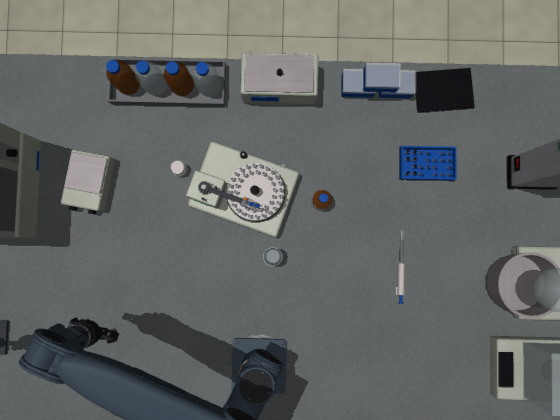

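View pics/side0.png

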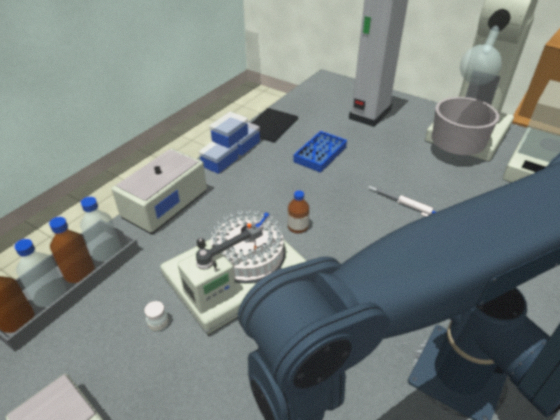

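Top view: the collector is turned clockwise, with the pivot near (207,187), the rack knob at (255,190) and the blue lever at (254,204). The bottle is at (323,198), the beaker at (273,257) and the jar at (178,169). In the side view the lever is at (262,219).

Run:
```python
from h import *
t=cam('top');s=cam('side')
a=cv2.resize(t['img'][140:240,185:305],None,fx=4,fy=4,interpolation=cv2.INTER_CUBIC)
b=cv2.resize(s['img'][180:280,180:270],None,fx=4,fy=4,interpolation=cv2.INTER_CUBIC)
cv2.imwrite('pics/c1.png',np.hstack([a,b[:, :320]])[:,:,::-1])
for n,u,v,z in[('pivot',207,187,.22),('rack',255,190,.168),('lever',254,204,.236),('bottle',323,198,.14),('beaker',273,257,.085),('jar',178,169,.065)]:print(n,onz(t,u,v,z).round(3))
print(tri(ray(t,255,204.5),ray(s,263,218)))
```

```text
pivot [0.616 0.176 0.22 ]
rack [0.615 0.021 0.168]
lever [0.563 0.02  0.236]
bottle [ 0.595 -0.21   0.14 ]
beaker [ 0.389 -0.044  0.085]
jar [0.694 0.302 0.065]
(array([0.56207101, 0.01779708, 0.23103964]), np.float64(0.0016669299759870316))
```

View pics/c1.png

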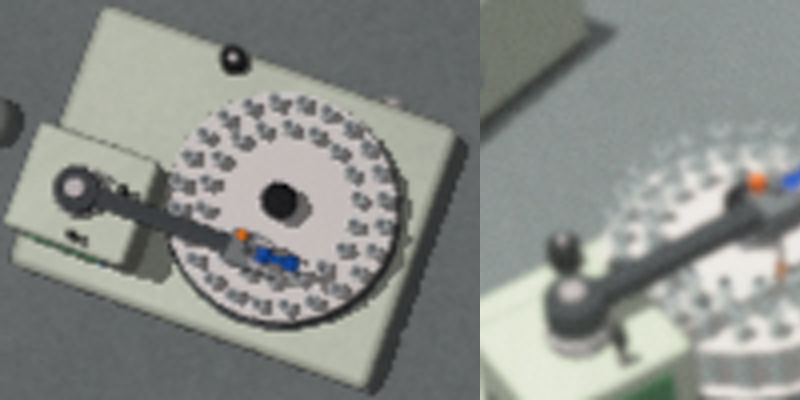

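Zoomed: pivot at crop (76,188) → px (204,187), rack knob (279,200) → (254.7,190), lever knob end (292,261) → (258,205.2).

Run:
```python
from h import *
t=cam('top');s=cam('side')
P=onz(t,204,187,.22);R=onz(t,254.7,190,.168);K=onz(t,257.5,205,.236)
print(P,R,K)
d=(R-P)[:2];print('PR',np.linalg.norm(d),'exp',np.hypot(51,157)); psi1=np.arctan2(d[1],d[0])-np.arctan2(-157,51)
e=(K-P)[:2];print('PK',np.linalg.norm(e),'exp 189'); psi2=np.arctan2(e[1],e[0])+np.pi/2
print(psi1,psi2)
m=cv2.inRange(cv2.cvtColor(s['img'],cv2.COLOR_RGB2HSV),(95,120,60),(130,255,255))
ys,xs=np.nonzero(m[205:232,245:275]);print(list(zip(xs+245,ys+205)))
print(proj(s,K),proj(s,P))
```

```text
[0.61608356 0.18591095 0.22      ] [0.61478264 0.02215511 0.168     ] [0.55955717 0.00901254 0.236     ]
PR 0.16376100638963487 exp 165.07574019219177
PK 0.18571020896478208 exp 189
-0.3220319811596979 -0.30928702570154853
[(np.int64(265), np.int64(213)), (np.int64(266), np.int64(213)), (np.int64(267), np.int64(213)), (np.int64(264), np.int64(214)), (np.int64(265), np.int64(214)), (np.int64(266), np.int64(214)), (np.int64(267), np.int64(214)), (np.int64(268), np.int64(214)), (np.int64(264), np.int64(215)), (np.int64(265), np.int64(215)), (np.int64(266), np.int64(215)), (np.int64(267), np.int64(215)), (np.int64(264), np.int64(216)), (np.int64(265), np.int64(216)), (np.int64(266), np.int64(216)), (np.int64(264), np.int64(217)), (np.int64(265), np.int64(217)), (np.int64(263), np.int64(218)), (np.int64(264), np.int64(218)), (np.int64(265), np.int64(218)), (np.int64(262), np.int64(219)), (np.int64(263), np.int64(219)), (np.int64(264), np.int64(219)), (np.int64(261), np.int64(220)), (np.int64(262), np.int64(220)), (np.int64(263), np.int64(220)), (np.int64(261), np.int64(221)), (np.int64(262), np.int64(221)), (np.int64(260), np.int64(222)), (np.int64(261), np.int64(222)), (np.int64(259), np.int64(223)), (np.int64(260), np.int64(223)), (np.int64(261), np.int64(223)), (np.int64(256), np.int64(224)), (np.int64(257), np.int64(224)), (np.int64(258), np.int64(224)), (np.int64(259), np.int64(224)), (np.int64(260), np.int64(224)), (np.int64(256), np.int64(225)), (np.int64(257), np.int64(225)), (np.int64(258), np.int64(225)), (np.int64(259), np.int64(225)), (np.int64(256), np.int64(226)), (np.int64(257), np.int64(226)), (np.int64(258), np.int64(226))]
(np.float64(266.0770247574806), np.float64(215.0440342142521)) (np.float64(204.3113594524323), np.float64(252.1552385730883))
```

Geometry agrees with the given sizes (165/164 mm, 189/186 mm): yaw ≈ -0.317, pivot ≈ (0.616, 0.185), arm direction u = (-0.312, -0.950). I'll use one tool orientation for both jobs, tool x along u, which is a turn of -90° about tool z. First I travel with the fingers shut.

Request:
move_arm --motion '[[1,[-0.15,-0.11,-0.1],[0,0,-0.025]],[1,[-0.3,-0.22,-0.2],[0,0,-0.05]],[1,[-0.45,-0.33,-0.3],[0,0,-0.075]],[1,[-0.6,-0.44,-0.36],[0,0,-0.1]],[1,[-0.76,-0.55,-0.36],[0,0,-0.125]]]' --force 20

```text
t: 0.92
eef_pos: [0.3018, 0.3089, 0.3232]
tool_rot: [0.002, -0.236, 0.972, 0.001]
ft_force: [0.9, -0.3, -1.0]
finger_gap: -0.0003
grip_force: 0.0
```

```bash
cat >> h.py <<'E'
from scipy.spatial.transform import Rotation as Ro
P=np.array([.616,.185]);PSI=-.317
def armdir(q): a=PSI-np.pi/2-q; return np.array([np.cos(a),np.sin(a)])
def st():
    s=read_state();R=Ro.from_quat(np.roll(s['tool_rot'],-1));return s,R
def rel(p,yaw):
    s,R=st();M=R.as_matrix()
    x=np.array([np.cos(yaw),np.sin(yaw),0]);z=np.array([0,0,-1.]);T=Ro.from_matrix(np.c_[x,np.cross(z,x),z])
    return (M.T@(np.array(p)-s['eef_pos'])/.25).round(3),((R.inv()*T).as_rotvec()/(2*np.pi)).round(4)
def at(r,z,q=0,rq=None):
    return rel(np.r_[P+r*armdir(q),z],PSI-np.pi/2-(q if rq is None else rq))
E
python3 -c "
from h import *
s,R=st();print(s['t'],s['eef_pos'],s['joint_positions'],R.as_matrix()[:,0]);print(at(.232,.31))"
```

```text
0.925 [0.3018172  0.30886993 0.32317138] [ 6.41389138e-01 -1.50959193e-01  9.41130538e-02  1.81198024e+00
  2.16107391e-05  1.65006095e-01] [-0.88865339 -0.45856349 -0.00383196]
(array([-0.228, -1.668,  0.052]), array([-1.000e-04,  6.000e-04, -1.237e-01]))
```

Request:
move_arm --motion '[[1,[-0.02,-0.17,0],[0,0,-0.025]],[1,[-0.05,-0.35,0],[0,0,-0.05]],[1,[-0.08,-0.53,0],[0,0,-0.075]],[1,[-0.1,-0.71,0],[0,0,-0.1]],[1,[-0.11,-0.84,0],[0,0,-0.124]]]'

```text
t: 1.55
eef_pos: [0.4212, 0.1332, 0.3212]
tool_rot: [-0.0, -0.586, 0.81, -0.0]
ft_force: [1.1, 0.0, -0.0]
finger_gap: 0.0001
grip_force: 0.0
```

```bash
python3 -c "
from h import *
s,R=st();print(s['t'],s['eef_pos'],s['joint_positions'],R.as_matrix()[:,0]);print(at(.232,.30),at(.232,.232))"
```

```text
1.55 [0.42123081 0.13324664 0.32117509] [ 1.54483634e-01 -1.23153045e-01  1.14751654e-01  1.80861821e+00
 -1.74182999e-04 -1.09880203e+00] [-3.12202635e-01 -9.50015527e-01  1.17483698e-04]
(array([ 0.488, -0.676,  0.085]), array([-0.    , -0.    , -0.0001])) (array([ 0.488, -0.676,  0.357]), array([-0.    , -0.    , -0.0001]))
```

Request:
move_arm --motion '[[1,[0.12,-0.17,0],[0,0,0]],[1,[0.24,-0.34,0],[0,0,0]],[1,[0.36,-0.5,0.03],[0,0,0]],[1,[0.49,-0.676,0.06],[0,0,0]],[1,[0.49,-0.676,0.09],[0,0,0]]]'

```text
t: 2.17
eef_pos: [0.5434, -0.0378, 0.2964]
tool_rot: [-0.001, -0.583, 0.812, 0.001]
ft_force: [-1.3, 0.0, -1.1]
finger_gap: 0.0001
grip_force: 0.0
```

Request:
move_arm --motion '[[1,[0,0,0.1],[0,0,0]],[1,[0,0,0.2],[0,0,0]],[1,[0,0,0.27],[0,0,0]],[1,[0,0,0.27],[0,0,0]],[1,[0,0,0.27],[0,0,0]]]'

```text
t: 2.8
eef_pos: [0.5421, -0.0341, 0.2323]
tool_rot: [0.0, -0.585, 0.811, -0.0]
ft_force: [-0.2, -0.3, 1.7]
finger_gap: 0.0002
grip_force: 0.0
```

Run:
```python
from h import *
s,R=st();print(s['t'],s['eef_pos'],s['ft_force']);print(at(.172,.235))
t=cam('top');c=cam('side')
a=cv2.resize(t['img'][160:235,190:290],None,fx=4,fy=4,interpolation=cv2.INTER_CUBIC)
b=cv2.resize(c['img'][175:250,210:310],None,fx=4,fy=4,interpolation=cv2.INTER_CUBIC)
cv2.imwrite('pics/c2.png',np.hstack([a,b])[:,:,::-1])
print(proj(c,s['eef_pos']))
```

```text
2.8 [ 0.54208819 -0.03414228  0.23234381] [-0.20914297 -0.30631805  1.71229131]
(array([-0.237, -0.007, -0.011]), array([-0.0002,  0.    , -0.0005]))
(np.float64(281.18243870749916), np.float64(209.37954293386912))
```

View pics/c2.png

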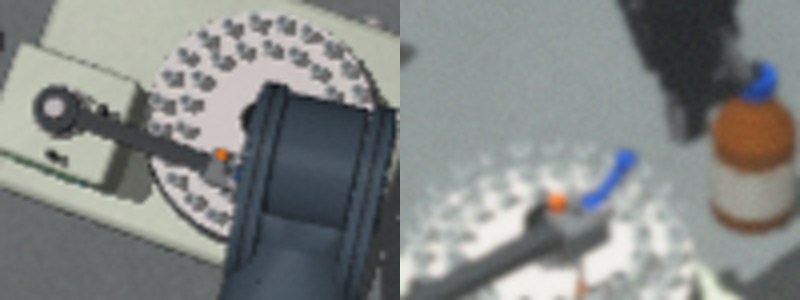

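The knob is at side px (266,214.5) and the fingertip at (281,210), as projected. Tip height and alignment are good, so I push the lever inward.

Request:
move_arm --motion '[[1,[-0.06,-0.007,0],[0,0,0]],[1,[-0.11,-0.007,0],[0,0,0]],[1,[-0.15,-0.007,-0.01],[0,0,0]],[1,[-0.19,-0.007,-0.02],[0,0,0]],[1,[-0.22,-0.007,-0.025],[0,0,0]]]'

```text
t: 3.52
eef_pos: [0.5615, 0.0177, 0.2379]
tool_rot: [0.0, -0.585, 0.811, -0.0]
ft_force: [0.6, -1.8, -0.0]
finger_gap: -0.0001
grip_force: 0.4
```

Request:
move_arm --motion '[[1,[-0.01,0,0],[0,0,0]],[1,[-0.02,0,0],[0,0,0]],[1,[-0.02,0,0],[0,0,0]],[1,[-0.02,0,0],[0,0,0]],[1,[-0.02,0,0],[0,0,0]]]'

```text
t: 4.15
eef_pos: [0.5625, 0.0217, 0.2375]
tool_rot: [-0.0, -0.585, 0.811, 0.0]
ft_force: [-0.8, -0.3, -0.3]
finger_gap: -0.0
grip_force: 0.0
```

Run:
```python
from h import *
s,R=st();print(s['t'],s['eef_pos'],s['ft_force'],(s['eef_pos'][:2]-P)@armdir(0))
c=cam('side')
cv2.imwrite('pics/c3.png',cv2.resize(c['img'][175:250,210:310],None,fx=5,fy=5,interpolation=cv2.INTER_CUBIC)[:,:,::-1])
for q in(0,.8,.95):
    r=.163+.036*np.cos(.75+q);print(q,proj(c,np.r_[P+r*armdir(0),.212+.036*np.sin(.75+q)]))
```

```text
4.15 [0.56252873 0.02167215 0.23748066] [-0.83828424 -0.29838565 -0.28833241] 0.17185794453121414
0 (np.float64(267.7807186655002), np.float64(214.41445358675156))
0.8 (np.float64(259.5321896050376), np.float64(215.22091640904313))
0.95 (np.float64(257.79782711365124), np.float64(216.18968758399365))
```

View pics/c3.png

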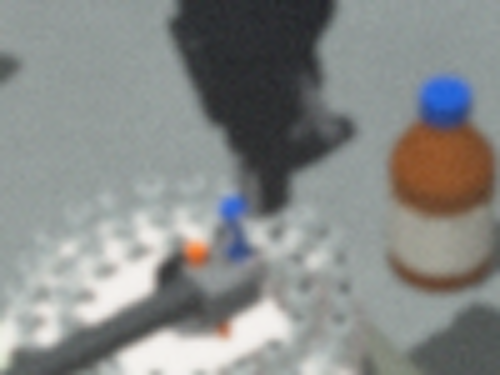

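The lever knob is at px (256.4,216.4), against (257.8,216.2) predicted for fully up. I'll press 3 mm further to confirm the stop.

Request:
move_arm --motion '[[1,[-0.006,0,0],[0,0,0]],[1,[-0.012,0,0],[0,0,0]],[1,[-0.016,0,0],[0,0,0]],[1,[-0.016,0,0],[0,0,0]],[1,[-0.016,0,0],[0,0,0]]]'

```text
t: 4.82
eef_pos: [0.5629, 0.0226, 0.2374]
tool_rot: [-0.003, -0.584, 0.812, -0.002]
ft_force: [-3.0, -6.9, 0.9]
finger_gap: 0.0
grip_force: 4.0
```

At the stop (7 N). Now back off, rise and open.

Request:
move_arm --motion '[[1,[0.06,0,0],[0,0,0]],[1,[0.08,0,-0.1],[0,0,0]],[1,[0.08,0,-0.24],[0,0,0]],[-1,[0.08,0,-0.36],[0,0,0]],[-1,[-0.1,0,-0.36],[0,0,0]]]'

```text
t: 5.45
eef_pos: [0.5731, 0.0476, 0.3319]
tool_rot: [0.003, -0.583, 0.812, -0.002]
ft_force: [1.3, 0.0, -0.9]
finger_gap: 0.0358
grip_force: 0.0
```

```bash
python3 -c "
from h import *
s,R=st();print(s['t'],s['eef_pos'],s['ft_force'],s['finger_gap']);print(at(.095,.28),at(.095,.192))"
```

```text
5.45 [0.57311479 0.04755769 0.33191069] [ 1.32165902  0.01773228 -0.89238278] 0.03581023518791078
(array([-0.195,  0.012,  0.208]), array([-0.0012,  0.0005, -0.0014])) (array([-0.194,  0.014,  0.56 ]), array([-0.0012,  0.0005, -0.0014]))
```

Request:
move_arm --motion '[[-1,[-0.1,0,0],[0,0,0]],[-1,[-0.19,0,0],[0,0,0]],[-1,[-0.19,0,0.1],[0,0,0]],[-1,[-0.19,0,0.2],[0,0,0]],[-1,[-0.19,0,0.2],[0,0,0]]]'

```text
t: 6.08
eef_pos: [0.5855, 0.0945, 0.2747]
tool_rot: [-0.002, -0.585, 0.811, 0.002]
ft_force: [-0.5, 0.6, 0.6]
finger_gap: 0.0858
grip_force: 0.0
```

Run:
```python
from h import *
s,R=st();print(s['t'],s['eef_pos'],s['ft_force'],s['finger_gap'],s['joint_positions']);print(at(.095,.192))
c=cam('side')
cv2.imwrite('pics/c4.png',cv2.resize(c['img'][165:265,180:300],None,fx=5,fy=5,interpolation=cv2.INTER_CUBIC)[:,:,::-1])
print(proj(c,s['eef_pos']))
```

```text
6.075 [0.58552334 0.09448763 0.27466398] [-0.50810905  0.61023009  0.62595771] 0.0858175581492622 [ 4.66856794e-02  2.55450169e-01  4.18013940e-01  1.73899243e+00
  5.04440058e-04 -1.20312873e+00]
(array([-0.003, -0.005,  0.331]), array([ 0.0009, -0.0002, -0.0006]))
(np.float64(236.43805436343206), np.float64(218.85183297714775))
```

View pics/c4.png

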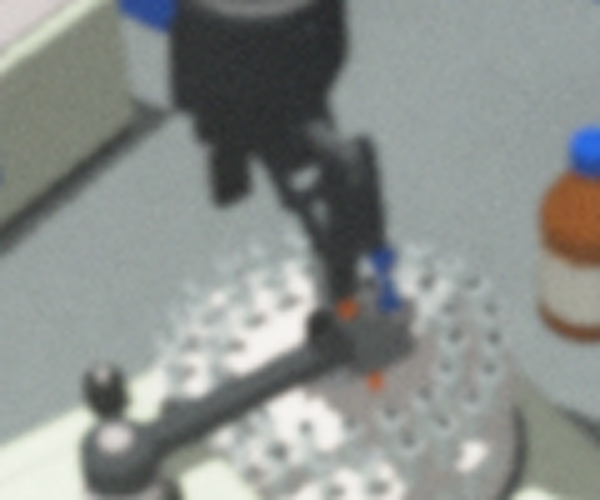

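The fingers straddle the bar line and the lever stands up at crop (383,258). Descending to the bar.

Request:
move_arm --motion '[[-1,[-0.003,-0.005,0.1],[0,0,0]],[-1,[-0.003,-0.005,0.2],[0,0,0]],[-1,[-0.003,-0.005,0.28],[0,0,0]],[-1,[-0.003,-0.005,0.33],[0,0,0]],[-1,[-0.003,-0.005,0.33],[0,0,0]]]'

```text
t: 6.75
eef_pos: [0.5882, 0.0946, 0.1951]
tool_rot: [-0.0, -0.585, 0.811, 0.0]
ft_force: [0.1, 0.3, 0.1]
finger_gap: 0.0855
grip_force: 0.0
```

Request:
move_arm --motion '[[0.3,[0,0,0],[0,0,0]],[0.6,[0,0,0],[0,0,0]],[1,[0,0,0],[0,0,0]],[1,[0,0,0],[0,0,0]],[1,[0,0,0],[0,0,0]]]' --force 25

```text
t: 7.38
eef_pos: [0.5872, 0.0951, 0.1956]
tool_rot: [-0.0, -0.585, 0.811, 0.001]
ft_force: [-4.9, 1.5, 3.8]
finger_gap: 0.0151
grip_force: 28.3
```

Run:
```python
from h import *
s,R=st();print(s['t'],s['eef_pos'],s['ft_force'],s['ft_torque'],s['finger_gap'])
e=s['eef_pos'][:2]-P;print(np.linalg.norm(e),'q',PSI-np.pi/2-np.arctan2(e[1],e[0]))
for q in(.1,.2,.3,.4,.5,.55):
    o=at(.095,s['eef_pos'][2],q);print(q,o[0],o[1])
```

```text
7.375 [0.58717141 0.09509815 0.19562661] [-4.89009859  1.53452462  3.76758739] [ 0.23903127  0.97478934 -0.07720864] 0.015072632984997366
0.09441096827914555 q -0.006691775828953306
0.1 [0.001 0.04  0.   ] [0.0003 0.     0.0153]
0.2 [-0.005  0.078  0.   ] [0.0003 0.     0.0312]
0.3 [-0.014  0.115  0.   ] [ 0.0003 -0.      0.0472]
0.4 [-0.027  0.151  0.   ] [ 0.0003 -0.      0.0631]
0.5 [-0.043  0.185  0.   ] [ 0.0003 -0.      0.079 ]
0.55 [-0.053  0.201  0.   ] [ 0.0003 -0.      0.0869]
```

Gripped (15 mm gap on the 16 mm bar). Swing the first half along the arc.

Request:
move_arm --motion '[[1,[0,0.038,0],[0,0,0.016]],[1,[-0.005,0.077,0],[0,0,0.032]],[1,[-0.014,0.115,0],[0,0,0.048]],[1,[-0.027,0.151,0],[0,0,0.064]],[1,[-0.043,0.185,0],[0,0,0.08]]]'

```text
t: 8.0
eef_pos: [0.547, 0.1204, 0.1956]
tool_rot: [0.0, -0.365, 0.931, 0.001]
ft_force: [-3.8, 1.5, 3.3]
finger_gap: 0.0153
grip_force: 31.2
```

Run:
```python
from h import *
s,R=st();print(s['t'],s['eef_pos'],s['ft_force'],s['ft_torque'],s['finger_gap'],s['joint_positions'])
e=s['eef_pos'][:2]-P;print(np.linalg.norm(e),'q',PSI-np.pi/2-np.arctan2(e[1],e[0]))
for q in(.6,.7,.8,.9,1.,1.03):
    o=at(.095,s['eef_pos'][2],q);print(q,o[0],o[1])
```

```text
8.0 [0.54698701 0.12042776 0.1956331 ] [-3.84055786  1.48651312  3.33245649] [0.47040831 0.59209764 0.81956327] 0.015254598702179642 [ 9.61845135e-02  1.34165625e-01  1.20520500e-01  1.55733192e+00
  1.39717251e-03 -6.50661305e-01]
0.0945111973938582 q 0.5016287224305309
0.6 [0.    0.037 0.   ] [0.0002 0.0001 0.0148]
0.7 [-0.005  0.075  0.   ] [0.0002 0.0001 0.0307]
0.8 [-0.014  0.112  0.   ] [0.0002 0.0001 0.0466]
0.9 [-0.027  0.148  0.   ] [0.0002 0.0001 0.0626]
1.0 [-0.043  0.182  0.   ] [0.0002 0.0001 0.0785]
1.03 [-0.049  0.192  0.   ] [0.0002 0.0001 0.0832]
```

Request:
move_arm --motion '[[1,[0,0.037,0],[0,0,0.016]],[1,[-0.005,0.075,0],[0,0,0.032]],[1,[-0.014,0.112,0],[0,0,0.048]],[1,[-0.027,0.148,0],[0,0,0.063]],[1,[-0.042,0.178,0],[0,0,0.077]]]'

```text
t: 8.62
eef_pos: [0.5234, 0.1607, 0.1957]
tool_rot: [-0.001, -0.132, 0.991, 0.001]
ft_force: [-6.6, 2.0, 4.8]
finger_gap: 0.0152
grip_force: 34.3
```

Run:
```python
from h import *
s,R=st();print(s['t'],s['eef_pos'],s['ft_force'],s['ft_torque'],s['finger_gap'],s['grip_force'])
e=s['eef_pos'][:2]-P;print(np.linalg.norm(e),'q',PSI-np.pi/2-np.arctan2(e[1],e[0]),at(.095,.195,1.03))
t=cam('top');c=cam('side')
a=cv2.resize(t['img'][150:250,185:285],None,fx=4,fy=4,interpolation=cv2.INTER_CUBIC)
b=cv2.resize(c['img'][165:265,190:290],None,fx=4,fy=4,interpolation=cv2.INTER_CUBIC)
cv2.imwrite('pics/c5.png',np.hstack([a,b])[:,:,::-1])
```

```text
8.625 [0.5233783  0.16068607 0.19565625] [-6.61251432  2.03683973  4.77834556] [0.43992758 1.1524794  0.90715947] 0.015169547142399325 34.33882534503937
0.09575983892227435 q 0.9970805415477788 (array([-0.003,  0.012,  0.003]), array([ 0.0004, -0.0003,  0.0065]))
```

View pics/c5.png

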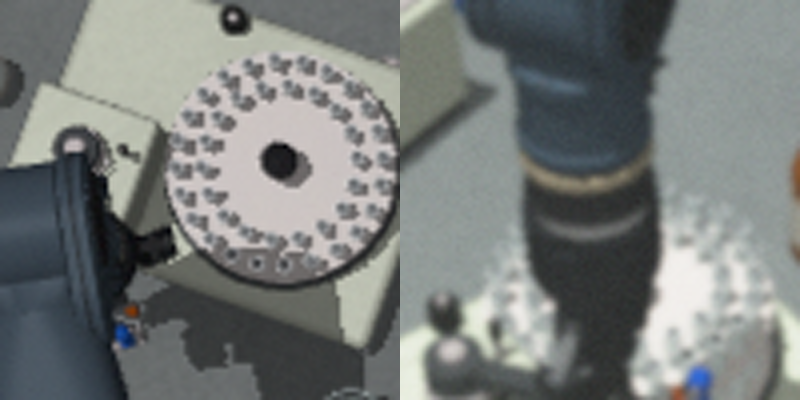

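The arm is out past the rack, the tubes are standing and the lever knob is visible at side px (265,260). I'll press lightly into the stop and check the lever angle.

Request:
move_arm --motion '[[1,[-0.001,0.005,0],[0,0,0.003]],[1,[-0.002,0.01,0],[0,0,0.005]],[1,[-0.002,0.012,0],[0,0,0.006]],[1,[-0.002,0.012,0],[0,0,0.006]],[1,[-0.002,0.012,0],[0,0,0.006]]]'

```text
t: 9.35
eef_pos: [0.5225, 0.1639, 0.1956]
tool_rot: [-0.002, -0.115, 0.993, 0.002]
ft_force: [-7.1, 3.5, 5.0]
finger_gap: 0.0158
grip_force: 34.9
```

Run:
```python
from h import *
s,R=st();print(s['t'],s['eef_pos'],s['ft_force'],s['ft_torque'],s['finger_gap'],s['grip_force'],abs(s['qvel']).max())
e=s['eef_pos'][:2]-P;print('q',PSI-np.pi/2-np.arctan2(e[1],e[0]),at(.095,.195,1.0)[1])
c=cam('side')
m=cv2.inRange(cv2.cvtColor(c['img'],cv2.COLOR_RGB2HSV),(95,120,60),(130,255,255))[245:285,245:285]
k,_,S,C=cv2.connectedComponentsWithStats(m)
for i in range(1,k):print(S[i],C[i]+245)
for q in(0,.5,.8,.95):
    r=.163+.036*np.cos(.75+q);print(q,proj(c,np.r_[P+r*armdir(1),.212+.036*np.sin(.75+q)]))
```

```text
9.35 [0.52245914 0.16385419 0.19564094] [-7.13050144  3.50882897  5.04292908] [0.55942371 1.51707401 0.95032097] 0.01581167950708976 34.93385374546051 0.001964127890100308
q 1.0314736155949615 [ 0.0006 -0.0005 -0.0037]
[17 13  7 14 39] [264.8974359  263.66666667]
0 (np.float64(278.7741159723251), np.float64(267.2293895469026))
0.5 (np.float64(272.5470339950164), np.float64(262.74458761610197))
0.8 (np.float64(268.16419370615296), np.float64(261.0399698522377))
0.95 (np.float64(265.9536789769394), np.float64(260.53810687315143))
```

Request:
move_arm --motion '[[1,[0,0.006,0],[0,0,0]],[1,[0,0.01,0],[0,0,0]],[1,[0,0.01,0],[0,0,0]],[1,[0,0.01,0],[0,0,0]],[1,[0,0.01,0],[0,0,0]]]'

```text
t: 10.02
eef_pos: [0.5221, 0.165, 0.1956]
tool_rot: [-0.002, -0.114, 0.993, 0.0]
ft_force: [-7.6, -0.1, 5.4]
finger_gap: 0.0155
grip_force: 31.2
```

Run:
```python
from h import *
s,R=st();print(s['ft_force'],s['ft_torque'],s['finger_gap'],s['grip_force'],abs(s['qvel']).max())
e=s['eef_pos'][:2]-P;print('q',PSI-np.pi/2-np.arctan2(e[1],e[0]),at(.095,.195,1.0)[1])
```

```text
[-7.55146567 -0.07463239  5.4349133 ] [0.06192289 1.48430521 0.69781796] 0.01545238423835286 31.217433214187622 0.0019372665730729788
q 1.0442239076688151 [ 0.0002 -0.0006 -0.004 ]
```

The last nudge met the stop: 1.1 mm moved of 2.5 commanded, with 3.6 N more reaction. The swing measures about 1.0 rad, the lever is up and everything is still, so I hand in.

```bash
python3 -c "
from h import *
print(sign_off())"
```

```text
the job is handed in; nothing more can be done
None
```

I flipped the lift lever fully up, swung the delivery arm forward to its outer stop, and handed the job in at about 10 s with the fingers still holding it there. In the last pictures the lever was up and the tubes were standing, but `sign_off` gave no verdict, so the result is not confirmed.

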